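Third hand at the mounting jig

ROBOT

A 7-joint arm with a two-finger parallel gripper is mounted at the origin on a cart in front of the work surface, level with it; the furniture and walls round the work are solid. World frame = base frame: x ahead of the robot, y to its left, z up, the work surface at z = 0. Lengths are in mm, angles in rad, forces in N, time in s.
With the tool pointing down it reaches from about 350 to 900 mm from the base axis. Payload 7.2 kg.
Tool frame: the origin (TCP) lies midway between the tips of the shut fingers; the grasp point (between the pads) lies env.grasp_offset behind it (env.grasp_offset is the distance from the TCP to the grasp point, in mm); z points along the fingers, y is the direction in which the jaws open and shut (so a half turn about z gives the same grasp; the last joint's range is limited). The gripper opens to 88 mm and grips with 3 to 60 N. Pads are 20 mm wide; open, the fingers measure 115 mm over their backs; the gripper's body (75 mm by 178 mm) begins 61 mm behind the grasp point.
Start: joints at [-1.257, 0.411, -0.013, 1.596, 0.006, 1.134, -0.082], TCP at [232.879, 579.997, 199.953] pointing down, gripper open.
Joint ranges: [-2.95, 2.95], [-0.29, 1.99], [-1.47, 1.44], [0.14, 2.54], [-1.03, 4.17], [0.13, 1.85], [-2.86, 2.86]. Speed limits (rad/s): [2.39, 2.39, 3.01, 3.01, 3.14, 3.14, 3.14].

INTERFACE

Orientations are given as a unit quaternion [x, y, z, w].
In Python, from plant import env gives the robot as it stands. The module is installed in compiled form; this text tells all that it offers.
- The arm moves only by the tool apply_moves, never from a script. Its argument "increments" is a list that holds one entry, the list of rows, each a list of 7 numbers: the shift along the world's x, y, z in mm, then the turn, a rotation vector about the world's x, y, z in degrees, then the opening in per cent of the stroke, from 0 (shut) to 100 (fully open). A call has 1 to 10 rows; each row shifts and turns the commanded pose from where the row before left it; what a row does not reach is not made up. A row lasts 1/12 s, in which the tool goes at most 41.7 mm and 7.16 degrees, less where a joint would pass 70% of its speed; a pose out of reach is approached as far as the arm can. A call with a gripper value outside its range is refused whole. The fingers move at their own pace and stop on an object; "grip_force" is the grip in N (left out, the last holds). Time passes only in rows, so rows that do not move let the fingers close. It gives the time, the measured TCP pose, the force and the opening at its end, in the units of the state.
- env.get_state(): the state, without advancing time (a new reading comes with each control period).
- env.capture(name): name is "scene" or "top" or "wrist"; returns the picture (480x640x3 uint8, red, green, blue); there is no depth.
- env.get_calibration(name): a dict with "vertical_fov" (degrees; the focal length in pixels is half the picture's height over the tangent of half this angle, whatever the lens; pixels are square), "cx", "cy" (the principal point, pixels), "rvec" (rotation vector, rad) and "tvec" (3), from world to camera coordinates, as OpenCV has them. Camera axes: x right, y down, z forward; pixel columns grow to the right and rows downward; lengths in mm; the calibration is good to about 2 mm. A picture is of the moment at which its call begins: read the wrist's pose just before it. get_calibration takes no time and is no camera call; for the wrist camera it gives the pose at the moment of the call.
- env.job_done(): hands the job in, once; it reports no verdict.
The state is a dict: "clock": time; "joints": joint angles; "joint_vel": joint speeds; "effort": joint torques, N m; "eef_pos": TCP position; "tcp_rot": TCP orientation; "contact_force": force on the tool from outside, world axes, zero at the start; "ft_torque": the same for the moment, N m; "gripper_width": finger opening in mm.
Only numpy, scipy, OpenCV 4.12 (cv2) and the standard library are available. Lean on these libraries where they do the work, as an engineer would, in place of code of your own. Each camera call takes 0.05 s, during which the arm holds its last target. There are 200 camera calls.

TASK

Wind the orange-winged handwheel clockwise until the jig's carriage is fully home against its red-tipped stop. Then pick up the white mains adaptor, set it down flat on the grey plate in front of the blue spring pad with its pins pointing away from the pad, and push its blank back squarely against the middle of the pad until the black pointer is in the green band. Finish while still holding it pressed there, pointer steady in the green, so that I can screw on the strap; do not drive the pad to the end of its travel and do not disturb the other things on the bench.

Things in the scene. Friction and masses are not known exactly. Their poses are not given: they have to be found in the camera images.
- plate_top (a point): point on the upper face of the jig's grey base plate (260 x 280 x 12 mm, fixed to the bench). Axes: x = pressing direction, y to the left of it, z up. From here the plate reaches x -100 to +160, y -210 to +70 mm; it is bare in front of the pad (y -60 to +70) but for level brass inserts; an aluminium strap stands 37 mm high at x -75, y -150. Carriage and pointer stand up to 39 mm above it
- pad_face (a point): centre of the front face of the spring pad (blue with a black rubber face, 50 mm wide, 28 mm high, from 3 to 31 mm above the plate), with the axes of plate_top; it moves with the carriage and the pad. The adaptor's back is to be pressed here along +x
- pad (a joint): how far the spring pad is pushed back into the carriage, m: 0 = free, 0.024 = end of travel. Spring 800 N/m: about 10 N at 12 mm. The green band under the black pointer on top of the carriage is 8 to 16 mm (about 6 to 13 N)
- wheel (a joint): angle of the handwheel, rad, growing clockwise seen from above: starts at 0.1 to 0.9, 2.0 = carriage home on the stop. One radian moves the carriage 18 mm along +x. It turns stiffly (about 0.3 N m) and stays where it is left
- wheel_grip (a point): grip point of the handwheel on its upright axis, 60 mm above the plate's top face, 13 mm below the top of the orange wing: an upright bar 52 mm long (this point's x axis, turning with the wheel), 14 mm thick (y) and 34 mm high, on a black disc of 60 mm diameter whose top is 20 mm below this point. Grasp across the 14 mm from above
- adaptor_mid (a point): white plug-in mains adaptor, centre of its housing, 17 mm above its underside. Housing 58 mm along this point's x axis, 34 mm high, about 0.13 kg; along y its flat blank back is 23 mm from this point on the +y side, a shoulder 32 mm on the -y side, then pins to 65 mm. Grasp across the 58 mm from above. Lies on the bench left of the jig
- screwdriver: screwdriver with yellow handle, 157 mm long, lying right of the jig; origin at its underside; leave it alone
- red_cap_bottle: squeeze bottle with red cap, 88 mm wide, 177 mm high, behind the jig on the right; origin at its underside; leave it alone
- small_beaker: small beaker with reddish filling, 62 mm wide, 72 mm high, at the left; origin at its underside; leave it alone
- dropper: dropper bottle with red teat and blue collar, 30 mm wide, 86 mm high, at the left; origin at its underside; leave it alone
There are look-alikes about, which are no part of the job. Of the things that look like the part that bears adaptor_mid, the smallest one is meant.

How it is judged:
By the outcome, as a careful person would: the job done as asked, in the order asked, and still so for the second after the job is handed in, while the arm keeps its last pose, push and grip.
It also fails if it takes over 58 s, if anything falls off the work surface, if the arm or the gripper's body presses on something with over 40 N, if the wrist force passes 120 N, or if a joint passes its speed limit or range.

## Working session

There is one attempt and no reset: what is moved stays moved. The work goes in short steps, Python scripts to look and compute and a tool call to move; the robot and the scene stay as the last step left them, time stands still between calls to the robot, and variables do not carry over. Pictures are saved under pics/ and viewed, about 8 in all and at most 12, crops included, and the job is handed in when it is done.

Besides the shell and the picture viewer there is one more tool, called after "Emit:" by a JSON object that holds its "method" and its "body". apply_moves: Moves the arm, as the interface text tells. Its arguments: {"type":"object","properties":{"increments":{"type":"array"},"grip_force":{"type":"number"}},"required":["increments"]}

```bash
mkdir -p pics; cat > h.py <<'E'
import numpy as np, cv2
from plant import env
def cal(n):
    c=env.get_calibration(n); f=240/np.tan(np.radians(c["vertical_fov"])/2)
    R,_=cv2.Rodrigues(np.array(c["rvec"],float)); return f,c["cx"],c["cy"],R,np.array(c["tvec"],float)
def ray(n,u,v,z,c=None):
    f,cx,cy,R,t=c or cal(n); d=R.T@np.array([(u-cx)/f,(v-cy)/f,1]); o=-R.T@t
    return o+d*(z-o[2])/d[2]
def proj(n,p,c=None):
    f,cx,cy,R,t=c or cal(n); q=R@np.array(p,float)+t; return q[:2]/q[2]*f+[cx,cy]
def snap(n,name):
    im=env.capture(n)[:,:,::-1].copy(); cv2.imwrite(f"pics/{name}.png",im); return im
E
python3 - <<'E'
from h import *
for n in("top","scene"):
    snap(n,n+"1"); f,cx,cy,R,t=cal(n); print(n,f,cx,cy,-R.T@t,R.round(2).tolist())
print(env.get_state(),env.grasp_offset)
E
```

```text
top 555.1842785784911 320.2921803689789 248.46484501270297 [ 348.82454736   61.72351419 1769.4989808 ] [[0.03, -1.0, 0.0], [-0.99, -0.03, -0.11], [0.11, 0.0, -0.99]]
scene 601.4349935510152 315.72792889104664 245.73362009220054 [ -33.59141949 -912.71735509 1176.40509411] [[0.85, -0.52, -0.02], [-0.38, -0.59, -0.72], [0.36, 0.62, -0.7]]
{'clock': 0.1, 'joints': array([-1.25720494,  0.41179207, -0.01271198,  1.59692177,  0.00560052,
        1.1343225 , -0.08223644]), 'joint_vel': array([-0.00070414, -0.00181494,  0.00027503, -0.00386076, -0.00080975,
       -0.00022561, -0.00099791]), 'effort': array([ 2.80666914e-03, -5.89099431e+01,  6.43716473e-01, -2.91711938e+01,
       -5.38364856e-02,  1.45011561e-02,  5.27442410e-05]), 'eef_pos': array([232.72468064, 579.54243997, 199.22634642]), 'tcp_rot': array([ 1.89744355e-01,  9.81833277e-01, -6.98988253e-04, -8.41861696e-05]), 'contact_force': array([ 0.17408316,  1.05783916, -0.01194302]), 'ft_torque': array([-0.03898837, -0.0388077 , -0.05266435]), 'gripper_width': 87.92958509748824} 18.700000000000003
```

View pics/top1.png

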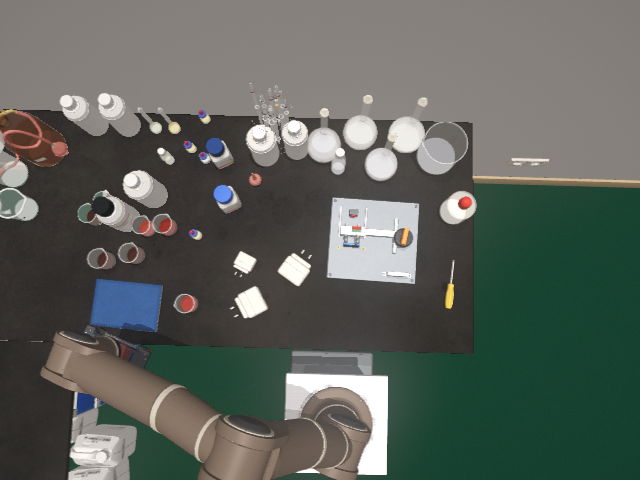

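View pics/scene1.png

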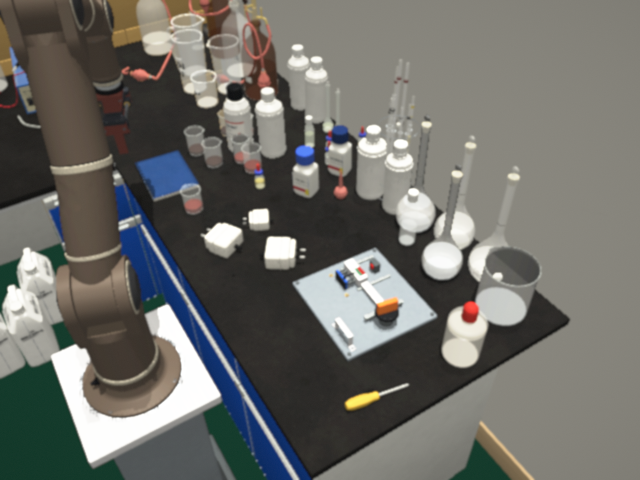

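Two pictures viewed. In the top view there are three white adaptors: A (245,262), B (295,268) and C (251,302). A looks smallest, which fits the description. The jig is at (330–417, 198–283), the wheel at (403,237), the pad near (351,240), and it presses towards image-up, about world +x. Next I'll enlarge and measure.

```bash
python3 - <<'E'
from h import *
im=cv2.imread("pics/top1.png")
a=cv2.resize(im[190:290,322:422],None,fx=5,fy=5,interpolation=cv2.INTER_CUBIC)
b=cv2.resize(im[240:330,222:322],None,fx=3,fy=3,interpolation=cv2.INTER_CUBIC)
o=np.zeros((500,800,3),np.uint8); o[:,:500]=a; o[:270,500:]=b; cv2.imwrite("pics/crop1.png",o)
g=im.astype(int)
# white adaptors
m=((g.min(2)>165)).astype(np.uint8); m[:, :225]=0; m[:245]=0;m[325:]=0;m[:,318:]=0
n,l,s,c=cv2.connectedComponentsWithStats(m)
for i in range(1,n):
    if s[i,4]>30:
        r=cv2.minAreaRect(np.argwhere(l==i)[:,::-1].astype(np.float32)); print("white",s[i,4],r,ray("top",*r[0],30)[:2].round())
# orange
h=cv2.cvtColor(im,cv2.COLOR_BGR2HSV)
m=cv2.inRange(h,(5,150,120),(20,255,255)); m[:, :380]=0;m[:,425:]=0
ys,xs=np.nonzero(m); r=cv2.minAreaRect(np.c_[xs,ys].astype(np.float32)); print("orange",r)
print(ray("top",xs.mean(),ys.mean(),85))
# plate corners
p=cv2.inRange(h,(85,8,120),(125,90,235));p[:, :320]=0;p[:,425:]=0;p[:190]=0;p[290:]=0
p=cv2.morphologyEx(p,cv2.MORPH_OPEN,np.ones((3,3)))
cs=max(cv2.findContours(p,0,2)[0],key=cv2.contourArea); r=cv2.minAreaRect(cs); print(r)
for q in cv2.boxPoints(r): print(q,ray("top",*q,12)[:2].round())
E
```

```text
white 300 ((243.88206481933594, 262.2122802734375), (18.065916061401367, 17.19175910949707), 29.05460548400879) [492. 302.]
white 626 ((294.5743408203125, 268.6959533691406), (26.155717849731445, 24.644498825073242), 35.53767776489258) [476. 142.]
white 642 ((250.30003356933594, 302.6000061035156), (26.385601043701172, 25.043960571289062), 63.43495178222656) [367. 276.]
orange ((404.34112548828125, 235.96470642089844), (4.772470474243164, 15.835925102233887), 12.528807640075684)
[ 579.52625295 -191.68825212   85.        ]
((370.0191955566406, 270.59613037109375), (17.65045166015625, 11.570850372314453), 78.69007110595703)
[362.61536 263.0769 ] [502. -73.]
[373.9615  260.80768] [ 510. -109.]
[377.42303 278.11536] [ 455. -121.]
[366.0769  280.38458] [447. -85.]
```

View pics/crop1.png

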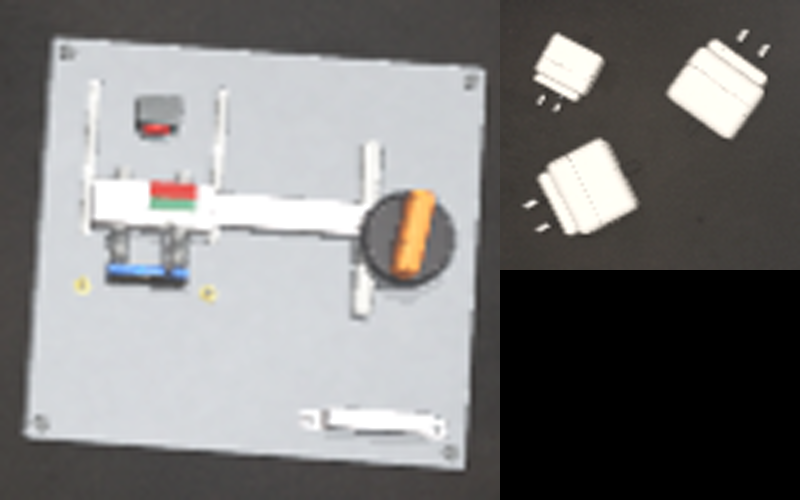

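The enlarged crop confirms A (top view (245,262), about 18 px ≈ 58 mm) as the smallest adaptor. B and C are about 26 px. The wing lies at about -13° from world +x. I'll go above the wheel, with the jaws across the wing.

Emit:
{"method": "apply_moves", "body": {"increments": [[[15,-35,6,0,0,1,100],[15,-35,6,0,0,1,100],[15,-35,6,0,0,1,100],[15,-35,6,0,0,1,100],[15,-35,6,0,0,1,100],[15,-35,6,0,0,1,100],[15,-35,6,0,0,1,100],[15,-35,6,0,0,1,100],[15,-35,6,0,0,1,100],[15,-35,6,0,0,0,100]]]}}

```text
clock: 0.93
eef_pos: [383.0, 228.0, 260.1]
tcp_rot: [0.112, 0.994, 0.0, -0.0]
contact_force: [0.2, 0.6, -0.3]
gripper_width: 87.8
```

Emit:
{"method": "apply_moves", "body": {"increments": [[[16,-36,0,0,0,0,100],[16,-36,0,0,0,0,100],[16,-36,0,0,0,0,100],[16,-36,0,0,0,0,100],[16,-36,0,0,0,0,100],[16,-36,0,0,0,0,100],[16,-36,0,0,0,0,100],[16,-36,0,0,0,0,100],[16,-36,0,0,0,0,100],[16,-36,0,0,0,0,100]]]}}

```text
clock: 1.77
eef_pos: [543.2, -131.7, 259.8]
tcp_rot: [0.112, 0.994, 0.0, -0.0]
contact_force: [1.0, 0.8, -0.1]
gripper_width: 87.8
```

Emit:
{"method": "apply_moves", "body": {"increments": [[[0,0,0,0,0,0,100],[0,0,0,0,0,0,100],[0,0,0,0,0,0,100]]]}}

```text
clock: 2.02
eef_pos: [542.5, -129.6, 259.4]
tcp_rot: [0.112, 0.994, 0.0, -0.001]
contact_force: [0.1, -0.4, 0.2]
gripper_width: 88.0
```

```bash
python3 - <<'E'
from h import *
s=env.get_state(); print(s["joints"].round(2),s["eef_pos"].round(1),s["tcp_rot"].round(3))
c=cal("wrist"); print(-c[3].T@c[4],c[3].round(2).tolist()); print(proj("wrist",[580,-192,85],c))
snap("wrist","w1"); snap("top","top2")
for n,p,z in (("TL",(333,198),12),("TR",(419,204),12),("BR",(414.6,283.6),12),("BL",(327.4,277.2),12)): print(n,ray("top",*p,z)[:2].round())
print("bottle",ray("top",465,203,177).round(), ray("top",452,214,0).round())
E
```

```text
[-0.28  0.26  0.53  1.71 -0.14  1.21  1.64] [ 542.5 -129.6  259.4] [ 0.112  0.994  0.    -0.001]
[ 470.97029718 -112.66549598  444.86845019] [[0.22, 0.97, -0.0], [0.94, -0.22, 0.27], [0.26, -0.06, -0.96]]
[259.70377571 265.78108126]
TL [709.  27.]
TR [ 697. -250.]
BR [ 441. -239.]
BL [454.  38.]
bottle [ 672. -355.  177.] [ 670. -359.    0.]
```

View pics/w1.png

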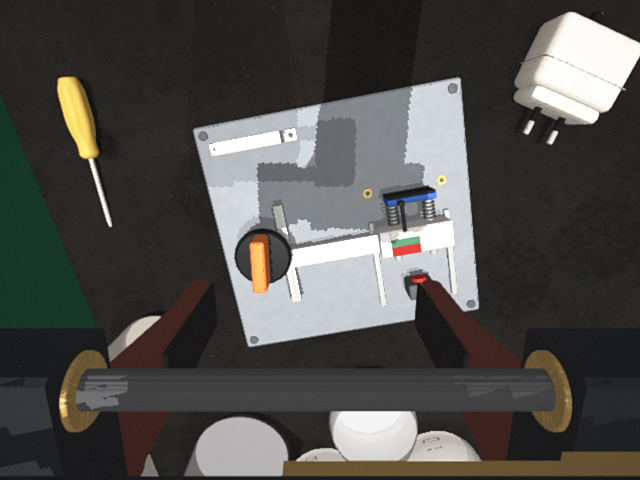

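Wrist view: the wing is at (260,263), the disc at (263,256), the pad at about (411,196), the red stop tip at (418,280), and the plate corners are (460,79), (194,129), (247,345) and (478,304). I'll measure from these.

```bash
cat >> h.py <<'E'
def orange(im,box=None):
    h=cv2.cvtColor(im,cv2.COLOR_BGR2HSV); m=cv2.inRange(h,(6,170,140),(18,255,255))
    if box: k=np.zeros_like(m); x0,y0,x1,y1=box; k[y0:y1,x0:x1]=1; m=m*k
    return max(cv2.findContours(m,0,2)[0],key=cv2.contourArea)
E
python3 - <<'E'
from h import *
c=cal("wrist"); im=cv2.imread("pics/w1.png")
P=[ray("wrist",*p,12,c)[:2] for p in((460,79),(194,129),(247,345),(478,304))]
for p in P: print(p.round(1))
for n,a,b in(("yedge",P[1],P[0]),("yedge2",P[2],P[3]),("x",P[0],P[3]),("x2",P[1],P[2])):
    d=b-a; print(n,np.hypot(*d).round(1),np.degrees(np.arctan2(d[1],d[0])).round(1))
ct=orange(im,(200,200,320,320)); r=cv2.minAreaRect(ct); print(r)
bp=cv2.boxPoints(r); print([ray("wrist",*q,85,c)[:2].round(1).tolist() for q in bp])
m=np.zeros(im.shape[:2],np.uint8);cv2.drawContours(m,[ct],-1,1,-1); M=cv2.moments(m,True); print("wing top cen",ray("wrist",M['m10']/M['m00'],M['m01']/M['m00'],80,c))
# blue pad
h=cv2.cvtColor(im,cv2.COLOR_BGR2HSV); b=cv2.inRange(h,(105,150,60),(125,255,255)); b[:150]=0;b[230:]=0
bc=max(cv2.findContours(b,0,2)[0],key=cv2.contourArea); print("pad",cv2.minAreaRect(bc)); 
print("pad ends", [ray("wrist",*q,43,c)[:2].round(1).tolist() for q in cv2.boxPoints(cv2.minAreaRect(bc))])
o=np.hstack([cv2.resize(im[215:315,210:310],None,fx=4,fy=4),cv2.resize(im[170:310,360:500],(400,400))]); cv2.imwrite("pics/crop2.png",o)
E
```

```text
[455.2  41.6]
[ 442.2 -234.7]
[ 697.3 -248. ]
[705.5  30.9]
yedge 276.6 87.3
yedge2 279.0 88.3
x 250.5 -2.4
x2 255.5 -3.0
((258.2970275878906, 265.86175537109375), (49.16246032714844, 15.185907363891602), 85.60128784179688)
[[555.5, -194.6], [557.6, -180.5], [606.0, -189.5], [603.9, -204.1]]
wing top cen [ 577.31008089 -188.80294892   80.        ]
pad ((409.59234619140625, 198.73846435546875), (7.814188480377197, 51.350379943847656), 82.87498474121094)
pad ends [[551.2, -59.0], [556.2, -7.8], [564.2, -8.0], [559.2, -59.4]]
```

View pics/crop2.png

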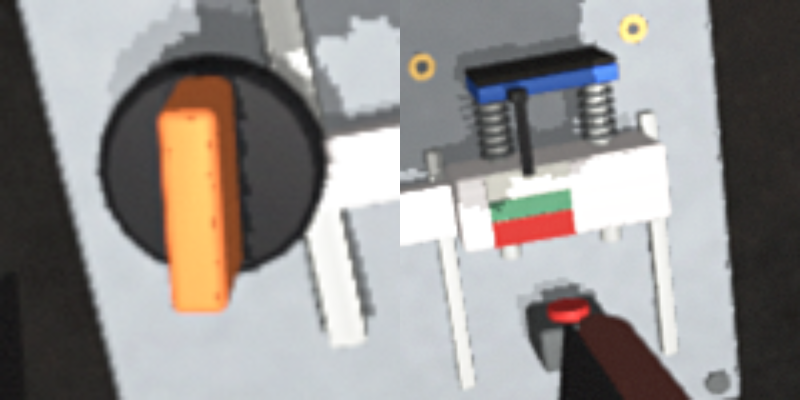

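Wing top centre is (580.5,-192) at z 85, angle -11°. The plate axis is at about -2.6°. Descending with the jaws across the wing.

Emit:
{"method": "apply_moves", "body": {"increments": [[[12.6,-20,-10,0,0,2,70],[12.5,-21,-20,0,0,0,70],[12.5,-21,-25,0,0,0,70],[0,0,-35,0,0,0,70],[0,0,-35,0,0,0,70],[0,0,-30,0,0,0,70],[0,0,-20,0,0,0,70],[0,0,-15,0,0,0,70],[0,0,-10,0,0,0,70],[0,0,0,0,0,0,70]]]}}

```text
clock: 2.95
eef_pos: [579.5, -190.0, 58.2]
tcp_rot: [0.094, 0.996, 0.001, -0.001]
contact_force: [-0.2, 0.0, -0.2]
gripper_width: 61.8
```

Emit:
{"method": "apply_moves", "body": {"increments": [[[0,0,-1,0,0,0,40],[0,0,0,0,0,0,0],[0,0,0,0,0,0,0],[0,0,0,0,0,0,0],[0,0,0,0,0,0,0],[0,0,0,0,0,0,0],[0,0,0,0,0,0,0],[0,0,0,0,0,0,0]]], "grip_force": 40}}

```text
clock: 3.62
eef_pos: [580.2, -194.2, 59.3]
tcp_rot: [0.095, 0.995, -0.001, 0.0]
contact_force: [1.0, -0.3, -0.8]
gripper_width: 13.1
```

```bash
python3 - <<'E'
from h import *
s=env.get_state(); print(s["joints"].round(2),s["eef_pos"].round(1),s["tcp_rot"].round(3),s["contact_force"].round(1),s["ft_torque"].round(2),s["gripper_width"])
E
```

```text
[-0.09  0.57  0.46  1.79 -0.32  0.86  1.9 ] [ 580.2 -194.2   59.3] [ 0.095  0.995 -0.001  0.   ] [ 1.  -0.3 -0.8] [-0.12 -0.2  -0.07] 13.098573839532618
```

Emit:
{"method": "apply_moves", "body": {"increments": [[[0,-1,0,0,0,-4,0],[0,-1,0,0,0,-6,0],[0,0,0,0,0,-6,0],[0,0,0,0,0,-6,0],[0,0,0,0,0,-6,0],[0,0,0,0,0,-6,0],[0,0,0,0,0,-6,0],[0,0,0,0,0,-6,0],[0,0,0,0,0,-6,0],[0,0,0,0,0,0,0]]]}}

```text
clock: 4.45
eef_pos: [581.1, -193.0, 59.2]
tcp_rot: [0.523, 0.852, 0.0, 0.0]
contact_force: [0.1, 3.1, 4.3]
gripper_width: 13.0
```

```bash
cat > st.py <<'E'
from h import *
from scipy.spatial.transform import Rotation as Ro
s=env.get_state(); y=Ro.from_quat(s["tcp_rot"]).as_matrix()[:,1]
print("t",round(s["clock"],2),"yaw_y",np.degrees(np.arctan2(y[1],y[0])).round(1),"j",s["joints"].round(2),s["eef_pos"].round(1),"F",s["contact_force"].round(1),"T",s["ft_torque"].round(2),"w",round(s["gripper_width"],1))
E
python3 st.py
```

```text
t 4.45 yaw_y 26.9 j [-0.24  0.63  0.7   1.8  -0.51  0.9   1.15] [ 581.1 -193.    59.2] F [0.1 3.1 4.3] T [ 0.7  -0.08  0.09] w 13.0
```

Emit:
{"method": "apply_moves", "body": {"increments": [[[0,0,0,0,0,-5,0],[0,0,0,0,0,-5,0],[0,0,0,0,0,-5,0],[0,0,0,0,0,-5,0],[0,0,0,0,0,-4,0],[0,0,0,0,0,0,0]]]}}

```text
clock: 4.95
eef_pos: [581.8, -192.9, 59.2]
tcp_rot: [0.687, 0.727, 0.001, 0.0]
contact_force: [3.0, 3.2, 1.9]
gripper_width: 13.0
```

```bash
python3 st.py; python3 -c "
from h import *
t=snap('top','t3');w=snap('scene','s3')
a=cv2.resize(t[190:290,322:422],(400,400),interpolation=2);b=cv2.resize(w[235:355,290:440],(500,400),interpolation=2)
cv2.imwrite('pics/crop3.png',np.hstack([a[:, :300],b]))"
```

```text
t 4.95 yaw_y 3.2 j [-0.31  0.67  0.8   1.8  -0.59  0.93  0.81] [ 581.8 -192.9   59.2] F [3.  3.2 1.9] T [ 0.84 -0.72  0.14] w 13.0
```

View pics/crop3.png

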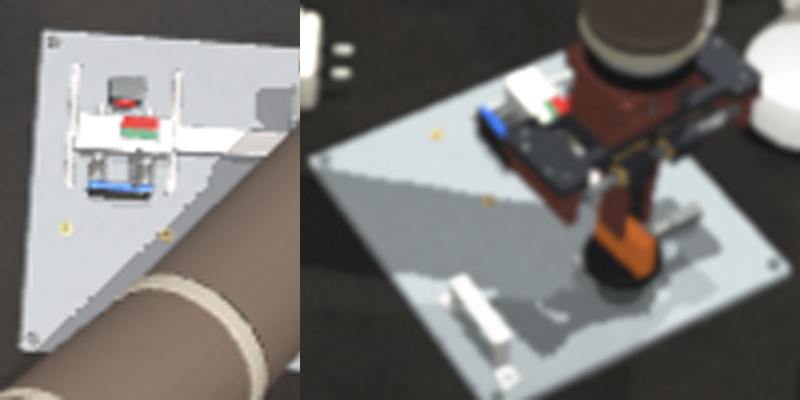

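The carriage is near the stop, with a gap of about 2 px ≈ 6 mm. I'll wind on in small steps until it stalls.

Emit:
{"method": "apply_moves", "body": {"increments": [[[0,0,0,0,0,-5,0],[0,0,0,0,0,-4,0],[0,0,0,0,0,-3,0],[0,0,0,0,0,-3,0],[0,0,0,0,0,-1,0],[0,0,0,0,0,0,0]]]}}

```text
clock: 5.55
eef_pos: [582.2, -193.0, 59.2]
tcp_rot: [0.78, 0.625, 0.001, 0.001]
contact_force: [5.5, 4.5, 1.2]
gripper_width: 13.4
```

```bash
python3 st.py
```

```text
t 5.55 yaw_y -12.6 j [-0.35  0.7   0.87  1.8  -0.65  0.95  0.59] [ 582.2 -193.    59.2] F [5.5 4.5 1.2] T [ 0.77 -1.17  0.23] w 13.4
```

Emit:
{"method": "apply_moves", "body": {"increments": [[[0,0,0,0,0,-2,0],[0,0,0,0,0,-2,0],[0,0,0,0,0,-2,0],[0,0,0,0,0,0,0]]]}}

```text
clock: 5.88
eef_pos: [582.4, -193.0, 59.3]
tcp_rot: [0.812, 0.583, 0.001, 0.001]
contact_force: [6.7, 3.5, 0.8]
gripper_width: 13.2
```

```bash
python3 st.py
```

```text
t 5.88 yaw_y -18.6 j [-0.36  0.71  0.9   1.8  -0.67  0.96  0.5 ] [ 582.4 -193.    59.3] F [6.7 3.5 0.8] T [ 0.78 -1.31  0.23] w 13.2
```

Emit:
{"method": "apply_moves", "body": {"increments": [[[0,0,0,0,0,-2,0],[0,0,0,0,0,-2,0],[0,0,0,0,0,-2,0],[0,0,0,0,0,-1,0],[0,0,0,0,0,0,0]]]}}

```text
clock: 6.3
eef_pos: [582.6, -193.1, 59.3]
tcp_rot: [0.846, 0.533, 0.001, 0.001]
contact_force: [7.1, 3.6, -0.3]
gripper_width: 13.1
```

```bash
python3 st.py
```

```text
t 6.3 yaw_y -25.6 j [-0.38  0.72  0.93  1.8  -0.7   0.98  0.4 ] [ 582.6 -193.1   59.3] F [ 7.1  3.6 -0.3] T [ 0.71 -1.42  0.27] w 13.1
```

Emit:
{"method": "apply_moves", "body": {"increments": [[[0,0,0,0,0,-2,0],[0,0,0,0,0,-2,0],[0,0,0,0,0,-1,0],[0,0,0,0,0,0,0]]]}}

```text
clock: 6.63
eef_pos: [582.6, -193.1, 59.3]
tcp_rot: [0.868, 0.496, 0.001, 0.001]
contact_force: [6.6, 3.5, 0.4]
gripper_width: 13.1
```

```bash
python3 st.py; python3 -c "
from h import *
t=snap('top','t4')
cv2.imwrite('pics/crop4.png',cv2.resize(t[195:245,330:380],(500,500),interpolation=2))"
```

```text
t 6.63 yaw_y -30.5 j [-0.39  0.73  0.95  1.8  -0.71  0.99  0.33] [ 582.6 -193.1   59.3] F [6.6 3.5 0.4] T [ 0.61 -1.44  0.68] w 13.1
```

View pics/crop4.png

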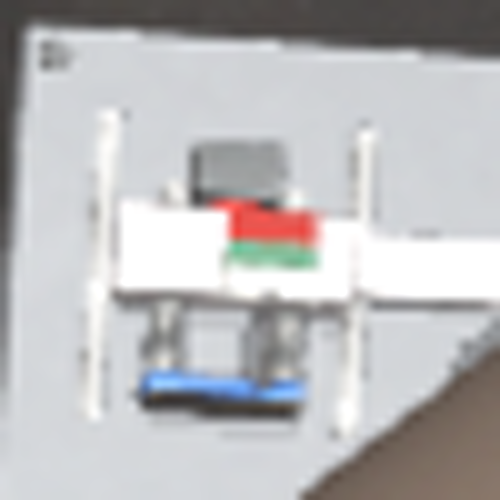

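The torque about z jumped from 0.27 to 0.68 N m and the carriage meets the red tip in the picture. I'll press a little more to confirm the stall.

Emit:
{"method": "apply_moves", "body": {"increments": [[[0,0,0,0,0,-2,0],[0,0,0,0,0,-1,0],[0,0,0,0,0,0,0],[0,0,0,0,0,0,0]]]}}

```text
clock: 7.02
eef_pos: [582.6, -193.1, 59.3]
tcp_rot: [0.881, 0.474, 0.001, 0.001]
contact_force: [7.4, 2.4, -0.0]
gripper_width: 13.4
```

```bash
python3 st.py
```

```text
t 7.02 yaw_y -33.4 j [-0.39  0.74  0.96  1.8  -0.73  0.99  0.29] [ 582.6 -193.1   59.3] F [ 7.4  2.4 -0. ] T [ 0.59 -1.38  0.87] w 13.4
```

The carriage is home: torque rose to 0.87 N m, about three times the running value, and there is no further carriage travel. I'll release, lift and go over adaptor A.

Emit:
{"method": "apply_moves", "body": {"increments": [[[0,0,0,0,0,0,60],[0,0,0,0,0,0,60],[0,0,0,0,0,0,60],[0,0,10,0,0,0,70],[0,0,30,0,0,0,100],[0,0,40,0,0,0,100],[0,0,40,0,0,6,100],[0,20,22,0,0,7,100],[-4,36,0,0,0,7,100],[-7,36,0,0,0,7,100]]]}}

```text
clock: 7.85
eef_pos: [569.8, -103.2, 203.2]
tcp_rot: [0.747, 0.665, 0.001, 0.001]
contact_force: [0.6, 0.4, -1.2]
gripper_width: 76.3
```

Emit:
{"method": "apply_moves", "body": {"increments": [[[-7,36,0,0,0,7,100],[-7,36,0,0,0,7,100],[-7,36,0,0,0,7,100],[-7,36,0,0,0,7,100],[-7,36,0,0,0,7,100],[-7,36,0,0,0,7,100],[-7,36,0,0,0,7,100],[-7,36,0,0,0,7,100],[-7,36,0,0,0,7,100],[-7,36,0,0,0,1,100]]]}}

```text
clock: 8.68
eef_pos: [498.9, 258.8, 201.8]
tcp_rot: [0.28, 0.96, 0.0, 0.0]
contact_force: [1.6, 0.3, -0.1]
gripper_width: 87.9
```

Emit:
{"method": "apply_moves", "body": {"increments": [[[-7,36,0,0,0,0,100],[0,8,0,0,0,0,100],[0,0,0,0,0,0,100],[0,0,0,0,0,0,100]]]}}

```text
clock: 9.02
eef_pos: [492.7, 300.7, 201.1]
tcp_rot: [0.283, 0.959, -0.001, 0.0]
contact_force: [0.5, 0.2, 0.2]
gripper_width: 87.6
```

```bash
python3 st.py; python3 -c "
from h import *
w=snap('wrist','w5'); t=snap('top','t5'); s=snap('scene','s5')
o=np.zeros((580,800,3),np.uint8); o[:360,:480]=cv2.resize(w,(480,360)); o[:320,480:]=cv2.resize(t[195:245,335:385],(320,320),interpolation=2)
o[360:,:300]=cv2.resize(s[235:345,300:450],(300,220),interpolation=2)
cv2.imwrite('pics/v5.png',o)"
```

```text
t 9.02 yaw_y 57.1 j [-1.18  0.39  0.73  1.75 -0.28  1.11  0.64] [492.7 300.7 201.1] F [0.5 0.2 0.2] T [-0.07  0.01  0.03] w 87.6
```

View pics/v5.png

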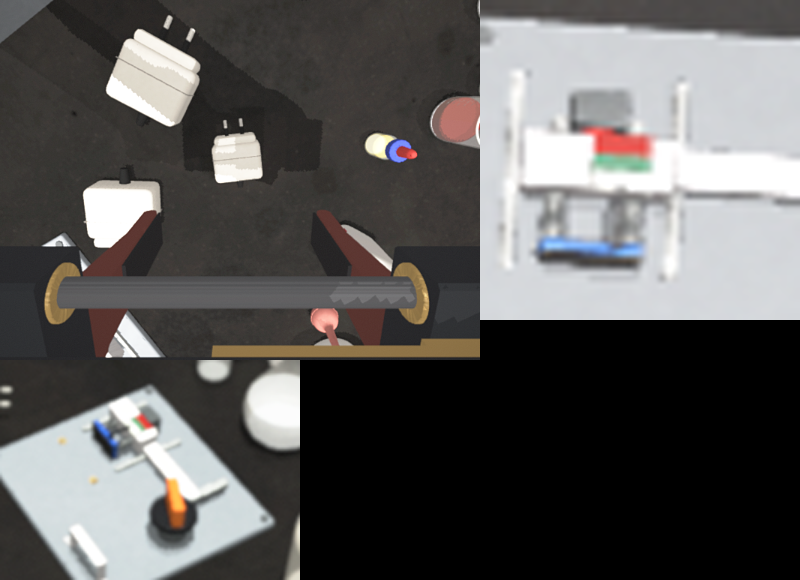

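The wrist view shows A at about (316,210) in full-frame pixels, pins towards image-up, with free space round it. The dropper is at (520,195). The carriage touches the red tip. Next I'll measure A, and the wing and pad in the clear top view.

```bash
python3 - <<'E'
from h import *
c=cal("wrist"); im=cv2.imread("pics/w5.png"); print(c[0])
h=cv2.cvtColor(im,cv2.COLOR_BGR2HSV); m=cv2.inRange(h,(0,0,90),(40,70,255)); k=np.zeros_like(m);k[150:255,265:370]=1;m*=k
m=cv2.morphologyEx(m,cv2.MORPH_OPEN,np.ones((5,5)))
ct=max(cv2.findContours(m,0,2)[0],key=cv2.contourArea); hu=cv2.approxPolyDP(ct,4,True)[:,0]; print(hu.tolist(), cv2.boundingRect(ct))
for q in hu: print(q,ray("wrist",*map(float,q),34,c)[:2].round(1),ray("wrist",*map(float,q),0,c)[:2].round(1))
cv2.imwrite("pics/c6.png",cv2.resize(im[150:255,265:370],(600,600),interpolation=2))
t=cv2.imread("pics/t5.png"); r=cv2.minAreaRect(orange(t,(380,210,425,265)));print(r,[ray("top",*q,85)[:2].round(1).tolist() for q in cv2.boxPoints(r)])
hh=cv2.cvtColor(t,cv2.COLOR_BGR2HSV)
b=cv2.inRange(hh,(100,120,60),(125,255,255));k=np.zeros_like(b);k[200:260,335:375]=1;b*=k
bc=max(cv2.findContours(b,0,2)[0],key=cv2.contourArea);r=cv2.minAreaRect(bc);print("pad",r,ray("top",*r[0],43).round(1))
E
```

```text
400.44071173573604
[[337, 176], [286, 184], [282, 205], [290, 243], [349, 235], [346, 192]] (282, 176, 68, 68)
[337 176] [474.8 334.6] [479. 334.]
[286 184] [456.2 293.3] [458.6 288.7]
[282 205] [469.7 279.8] [473.4 273.9]
[290 243] [502.8 266. ] [509.7 258.8]
[349 235] [525.9 315.2] [535.  312.8]
[346 192] [491.  333.7] [496.8 333.1]Traceback (most recent call last):
  File "<stdin>", line 8, in <module>
  File "h.py", line 16, in orange
    return max(cv2.findContours(m,0,2)[0],key=cv2.contourArea)
ValueError: max() iterable argument is empty
```

View pics/c6.png

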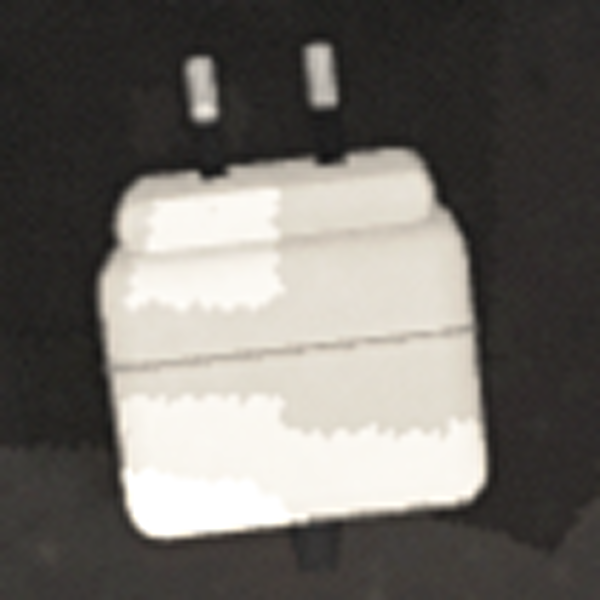

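```bash
python3 - <<'E'
from h import *
im=cv2.imread("pics/w5.png")
# camera pose as at picture: arm has not moved
c=cal("wrist")
P={n:ray("wrist",265+x/600*105,150+y/600*105,30,c)[:2] for n,x,y in(("LB",133,540),("RB",488,502),("LM",115,370),("RM",474,327))}
print({k:v.round(1).tolist() for k,v in P.items()})
bd=P["RB"]-P["LB"]; md=P["RM"]-P["LM"]; ang=lambda d:np.degrees(np.arctan2(d[1],d[0])).round(1)
print("widths",np.hypot(*bd),np.hypot(*md),"ang",ang(bd),ang(md)); 
for z in(0,30):
  a,b=[ray("wrist",265+x/600*105,150+y/600*105,z,c)[:2] for x,y in((202,120),(322,105))]; print("pin tips",z,a.round(1),b.round(1))
u=(bd/np.hypot(*bd)); n=np.array([u[1],-u[0]]); mid=(P["RB"]+P["LB"])/2; print("backmid",mid.round(1),"n",n.round(3),"centre",(mid-23*n).round(1))
t=cv2.imread("pics/t5.png"); hh=cv2.cvtColor(t,cv2.COLOR_BGR2HSV)
for nm,lo,hi,box,z in(("wing",(5,120,90),(22,255,255),(380,205,425,270),85),("pad",(95,100,50),(125,255,255),(335,200,375,260),43)):
  m=cv2.inRange(hh,lo,hi);k=np.zeros_like(m);x0,y0,x1,y1=box;k[y0:y1,x0:x1]=1;p=np.argwhere((m*k)>0)[:,::-1].astype(np.float32)
  if len(p)>5:
    r=cv2.minAreaRect(p);print(nm,len(p),r,[ray("top",*q,z)[:2].round(1).tolist() for q in cv2.boxPoints(r)])
E
```

```text
{'LB': [504.0, 263.0], 'RB': [530.0, 314.6], 'LM': [479.1, 276.4], 'RM': [504.4, 327.8]}
widths 57.796705008836774 57.3168291279356 ang 63.2 63.8
pin tips 0 [455.9 307.2] [464.7 325.4]
pin tips 30 [454.  309.8] [462.2 326.5]
backmid [517.  288.8] n [ 0.893 -0.45 ] centre [496.4 299.1]
wing 101 ((403.9000549316406, 236.20001220703125), (16.994115829467773, 5.81377649307251), 26.56505012512207) [[584.5, -164.7], [600.8, -172.4], [578.6, -219.3], [562.3, -211.5]]
pad 27 ((351.5242004394531, 233.2103729248047), (15.031233787536621, 1.660909652709961), 4.763641834259033) [[590.8, -10.1], [596.0, -10.4], [593.4, -57.5], [588.2, -57.2]]
```

The wing is now at about -113° from the plate axis, ≈ 1.97 rad, and the pad has moved 34 mm, so the carriage is home. Adaptor centre is (496.4,299.1), with its back facing -26.5° and 57.5 mm across. Picking it up.

Emit:
{"method": "apply_moves", "body": {"increments": [[[1,0,-20,0,0,3,100],[0,0,-35,0,0,3.4,100],[0,0,-40,0,0,0,100],[0,0,-40,0,0,0,100],[0,0,-30,0,0,0,100],[0,0,-20,0,0,0,100],[0,0,-10,0,0,0,100],[0,0,0,0,0,0,80],[0,0,0,0,0,0,70],[0,0,0,0,0,0,50]]], "grip_force": 25}}

```text
clock: 10.0
eef_pos: [494.8, 302.0, 7.6]
tcp_rot: [0.229, 0.973, 0.001, 0.001]
contact_force: [-0.7, -0.3, 1.3]
gripper_width: 71.4
```

Emit:
{"method": "apply_moves", "body": {"increments": [[[0,0,0,0,0,0,40],[0,0,0,0,0,0,40],[0,0,0,0,0,0,40],[0,0,0,0,0,0,40]]]}}

```text
clock: 10.33
eef_pos: [494.2, 302.4, 7.3]
tcp_rot: [0.229, 0.973, 0.001, 0.001]
contact_force: [-1.9, -1.3, 6.7]
gripper_width: 57.3
```

```bash
python3 st.py
```

```text
t 10.33 yaw_y 63.5 j [-1.03  0.62  0.55  1.91 -0.47  0.74  0.9 ] [494.2 302.4   7.3] F [-1.9 -1.3  6.7] T [-0.27  0.27  0.03] w 57.3
```

Gripped at 57.3 mm. I'll lift, carry it to in front of the pad and turn it +24°.

Emit:
{"method": "apply_moves", "body": {"increments": [[[0,0,10,0,0,0,40],[0,0,30,0,0,0,40],[0,0,40,0,0,0,40],[0,0,40,0,0,0,40],[2,-20,0,0,0,3,40],[4,-32,0,0,0,3,40],[4,-32,0,0,0,3,40],[4,-32,0,0,0,3,40],[4,-32,0,0,0,3,40],[4,-32,0,0,0,3,40]]]}}

```text
clock: 11.17
eef_pos: [515.4, 120.7, 126.8]
tcp_rot: [0.072, 0.997, 0.0, 0.0]
contact_force: [1.2, 0.3, -0.5]
gripper_width: 57.9
```

Emit:
{"method": "apply_moves", "body": {"increments": [[[4,-32,0,0,0,3,40],[4,-32,0,0,0,3,40],[4,-32,0,0,0,0,40],[2,-32,0,0,0,0,40],[0,-26,0,0,0,0,40],[0,0,0,0,0,0,40],[0,0,0,0,0,0,40]]]}}

```text
clock: 11.75
eef_pos: [529.4, -33.7, 126.7]
tcp_rot: [0.023, 1.0, 0.0, 0.0]
contact_force: [-0.7, 0.2, -0.8]
gripper_width: 57.8
```

```bash
python3 st.py; python3 -c "
from h import *
w=snap('wrist','w7'); t=snap('top','t7'); s=snap('scene','s7')
o=np.zeros((580,800,3),np.uint8); o[:360,:480]=cv2.resize(w,(480,360)); o[:320,480:]=cv2.resize(t[195:275,335:415],(320,320),interpolation=2)
o[360:,:300]=cv2.resize(s[225:335,290:440],(300,220),interpolation=2)
cv2.imwrite('pics/v7.png',o)
im=cv2.imread('pics/w1.png');print('face z43 before homing',ray('top',1,1,43)[:0])"
```

```text
t 11.75 yaw_y 87.3 j [-0.53  0.37  0.63  1.94 -0.28  0.91  1.77] [529.4 -33.7 126.7] F [-0.7  0.2 -0.8] T [ 0.09 -0.05 -0.03] w 57.8
face z43 before homing []
```

View pics/v7.png

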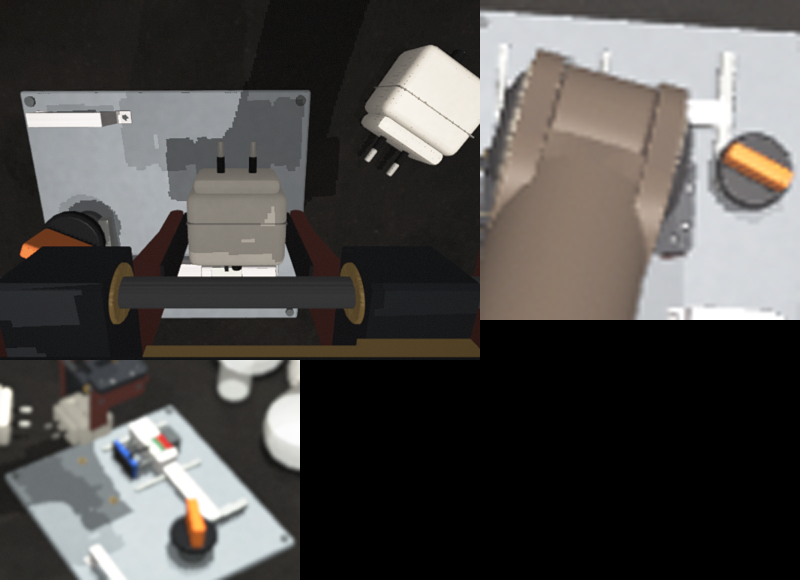

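The adaptor is held square, with pins pointing away from the pad and about 28 mm gap. Lowering onto the plate.

Emit:
{"method": "apply_moves", "body": {"increments": [[[0,1.7,-30,0,0,0.2,40],[0,0,-30,0,0,0,40],[0,0,-25,0,0,0,40],[0,0,-12,0,0,0,40],[0,0,-6,0,0,0,40],[0,0,-1,0,0,0,40],[0,0,-1,0,0,0,40],[0,0,0,0,0,0,40]]]}}

```text
clock: 12.57
eef_pos: [530.4, -30.2, 22.0]
tcp_rot: [0.02, 1.0, 0.0, 0.001]
contact_force: [0.9, -0.1, -0.4]
gripper_width: 57.5
```

```bash
python3 st.py
```

```text
t 12.57 yaw_y 87.7 j [-0.44  0.53  0.53  2.02 -0.41  0.7   1.88] [530.4 -30.2  22. ] F [ 0.9 -0.1 -0.4] T [ 0.06 -0.03  0.03] w 57.5
```

Emit:
{"method": "apply_moves", "body": {"increments": [[[0,0,-1,0,0,0,40],[0,0,-1,0,0,0,40],[0,0,0,0,0,0,40]]]}}

```text
clock: 12.82
eef_pos: [529.8, -30.2, 19.5]
tcp_rot: [0.02, 1.0, 0.0, 0.0]
contact_force: [0.3, -0.7, -0.3]
gripper_width: 57.7
```

```bash
python3 st.py
```

```text
t 12.82 yaw_y 87.7 j [-0.44  0.53  0.53  2.02 -0.41  0.7   1.89] [529.8 -30.2  19.5] F [ 0.3 -0.7 -0.3] T [0.07 0.03 0.02] w 57.7
```

Emit:
{"method": "apply_moves", "body": {"increments": [[[0,-1,-0.5,0,0,0,40],[0,-0.8,-0.5,0,0,0,40],[0,0,-0.5,0,0,0,40],[0,0,0,0,0,0,40]]]}}

```text
clock: 13.15
eef_pos: [529.9, -30.3, 19.2]
tcp_rot: [0.019, 1.0, 0.002, 0.0]
contact_force: [-5.8, 4.7, 20.3]
gripper_width: 57.5
```

```bash
python3 st.py
```

```text
t 13.15 yaw_y 87.8 j [-0.43  0.53  0.53  2.02 -0.42  0.7   1.89] [529.9 -30.3  19.2] F [-5.8  4.7 20.3] T [ 1.21  1.45 -0.06] w 57.5
```

Emit:
{"method": "apply_moves", "body": {"increments": [[[0,0,-0.5,0,0,0,40],[0,0,-0.5,0,0,0,40],[0,0,0,0,0,0,40]]]}}

```text
clock: 13.4
eef_pos: [530.0, -30.2, 19.0]
tcp_rot: [0.019, 1.0, 0.002, 0.0]
contact_force: [-9.5, 6.2, 30.0]
gripper_width: 57.5
```

```bash
python3 st.py
```

```text
t 13.4 yaw_y 87.8 j [-0.43  0.53  0.53  2.02 -0.42  0.7   1.89] [530.  -30.2  19. ] F [-9.5  6.2 30. ] T [1.53 2.13 0.14] w 57.5
```

On the plate now. I'll ease off the downward load, then advance along the plate axis.

Emit:
{"method": "apply_moves", "body": {"increments": [[[0,0,1.2,0,0,0,40],[0,0,1.2,0,0,0,40],[0,0,0,0,0,0,40]]]}}

```text
clock: 13.65
eef_pos: [529.8, -32.1, 19.3]
tcp_rot: [0.02, 1.0, 0.0, 0.0]
contact_force: [0.4, -0.1, 4.1]
gripper_width: 57.6
```

```bash
python3 st.py
```

```text
t 13.65 yaw_y 87.7 j [-0.44  0.53  0.53  2.02 -0.41  0.7   1.89] [529.8 -32.1  19.3] F [ 0.4 -0.1  4.1] T [ 0.32 -0.06  0.01] w 57.6
```

Emit:
{"method": "apply_moves", "body": {"increments": [[[4,-0.4,0,0,0,0,40],[4,-0.4,0,0,0,0,40],[4,-0.4,0,0,0,0,40],[4,-0.4,0,0,0,0,40],[0,0,0,0,0,0,40],[0,0,0,0,0,0,40]]]}}

```text
clock: 14.15
eef_pos: [544.6, -34.3, 19.2]
tcp_rot: [0.02, 1.0, 0.0, -0.001]
contact_force: [-5.9, -0.1, 12.3]
gripper_width: 57.2
```

```bash
python3 st.py
```

```text
t 14.15 yaw_y 87.7 j [-0.42  0.56  0.53  1.98 -0.42  0.72  1.89] [544.6 -34.3  19.2] F [-5.9 -0.1 12.3] T [0.19 1.24 0.15] w 57.2
```

Emit:
{"method": "apply_moves", "body": {"increments": [[[0,0.5,0.5,0,0,0,40],[0,0.5,0.3,0,0,0,40],[0,0,0,0,0,0,40]]]}}

```text
clock: 14.4
eef_pos: [545.5, -32.7, 19.4]
tcp_rot: [0.02, 1.0, -0.0, -0.0]
contact_force: [-0.4, 0.3, -0.9]
gripper_width: 57.2
```

```bash
python3 st.py
```

```text
t 14.4 yaw_y 87.7 j [-0.43  0.55  0.53  1.98 -0.42  0.72  1.89] [545.5 -32.7  19.4] F [-0.4  0.3 -0.9] T [-0.   -0.04 -0.01] w 57.2
```

Emit:
{"method": "apply_moves", "body": {"increments": [[[3,-0.1,0,0,0,0,40],[3,-0.1,0,0,0,0,40],[2,-0.1,0,0,0,0,40],[0,0,0,0,0,0,40],[0,0,0,0,0,0,40]]]}}

```text
clock: 14.82
eef_pos: [553.8, -33.0, 19.5]
tcp_rot: [0.02, 1.0, -0.0, 0.0]
contact_force: [-0.0, -0.2, -1.2]
gripper_width: 58.1
```

```bash
python3 st.py; python3 -c "
from h import *
w=snap('wrist','w8'); t=snap('top','t8'); s=snap('scene','s8')
o=np.zeros((580,800,3),np.uint8); o[:480,:480]=cv2.resize(s[230:310,320:400],(480,480),interpolation=2); o[:320,480:]=cv2.resize(t[195:275,335:415],(320,320),interpolation=2)
o[320:560,480:]=cv2.resize(w,(320,240))
cv2.imwrite('pics/v8.png',o)"
```

```text
t 14.82 yaw_y 87.7 j [-0.42  0.57  0.53  1.96 -0.42  0.73  1.89] [553.8 -33.   19.5] F [-0.  -0.2 -1.2] T [ 0.04 -0.    0.02] w 58.1
```

View pics/v8.png

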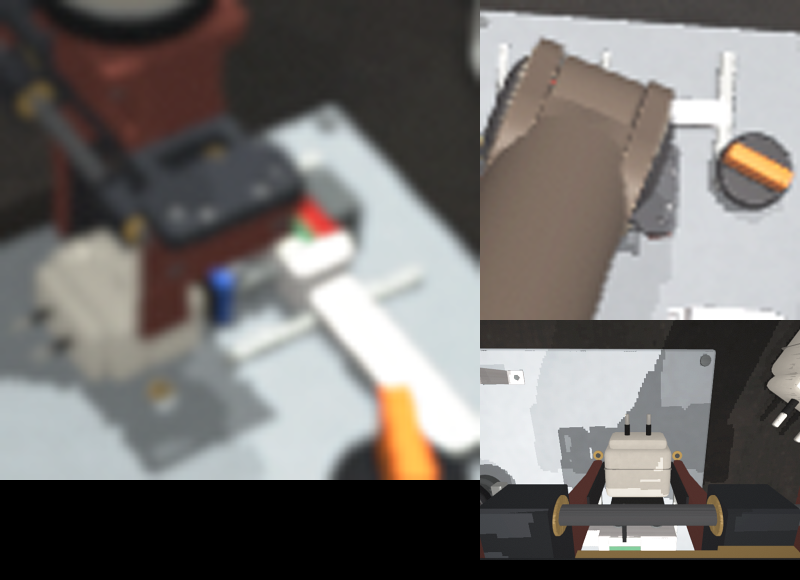

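The wrist view now shows the adaptor, the black pad front just beyond it, the pointer and the green band. I'll step forward and watch Fx.

Emit:
{"method": "apply_moves", "body": {"increments": [[[1,0,-0.1,0,0,0,40],[1,-0.1,-0.1,0,0,0,40],[1,0,0,0,0,0,40],[1,-0.1,0,0,0,0,40],[0,0,0,0,0,0,40],[0,0,0,0,0,0,40]]]}}

```text
clock: 15.47
eef_pos: [557.5, -33.2, 19.5]
tcp_rot: [0.02, 1.0, 0.0, 0.0]
contact_force: [0.1, -0.0, -1.2]
gripper_width: 58.1
```

```bash
python3 st.py
```

```text
t 15.47 yaw_y 87.7 j [-0.42  0.57  0.53  1.95 -0.42  0.73  1.89] [557.5 -33.2  19.5] F [ 0.1 -0.  -1.2] T [0.06 0.   0.02] w 58.1
```

Emit:
{"method": "apply_moves", "body": {"increments": [[[1,0,0,0,0,0,40],[1,-0.1,0,0,0,0,40],[1,0,0,0,0,0,40],[1,-0.1,0,0,0,0,40],[0,0,0,0,0,0,40],[0,0,0,0,0,0,40]]]}}

```text
clock: 15.97
eef_pos: [561.3, -33.4, 19.4]
tcp_rot: [0.02, 1.0, 0.0, -0.0]
contact_force: [-1.3, -0.4, -0.9]
gripper_width: 57.4
```

```bash
python3 st.py
```

```text
t 15.97 yaw_y 87.7 j [-0.42  0.58  0.53  1.94 -0.42  0.74  1.89] [561.3 -33.4  19.4] F [-1.3 -0.4 -0.9] T [0.06 0.12 0.  ] w 57.4
```

Contact: Fx = -1.3 N at x≈561. I'll lower 0.3 mm so it sits on the plate and press on.

Emit:
{"method": "apply_moves", "body": {"increments": [[[1,-0.05,-0.2,0,0,0,40],[1,-0.05,-0.1,0,0,0,40],[1,-0.05,0,0,0,0,40],[1,0,0,0,0,0,40],[1,-0.05,0,0,0,0,40],[1,-0.05,0,0,0,0,40],[1,-0.05,0,0,0,0,40],[0,0,0,0,0,0,40]]], "grip_force": 40}}

```text
clock: 16.63
eef_pos: [565.8, -33.6, 19.3]
tcp_rot: [0.02, 1.0, 0.001, -0.002]
contact_force: [-9.9, 0.5, 11.1]
gripper_width: 56.9
```

```bash
python3 st.py
```

```text
t 16.63 yaw_y 87.7 j [-0.41  0.58  0.53  1.92 -0.42  0.75  1.89] [565.8 -33.6  19.3] F [-9.9  0.5 11.1] T [0.33 2.23 0.08] w 56.9
```

Emit:
{"method": "apply_moves", "body": {"increments": [[[0,0,0.3,0,0,0,40],[0,0,0.3,0,0,0,40],[1,-0.05,0,0,0,0,40],[1,0,0,0,0,0,40],[1,-0.05,0,0,0,0,40],[0,0,0,0,0,0,40],[0,0,0,0,0,0,40]]]}}

```text
clock: 17.22
eef_pos: [568.1, -33.7, 19.3]
tcp_rot: [0.02, 1.0, 0.001, -0.003]
contact_force: [-9.9, 0.9, 8.1]
gripper_width: 56.9
```

```bash
python3 st.py; python3 - <<'E'
from h import *
im=snap("wrist","w9"); h=cv2.cvtColor(im,cv2.COLOR_BGR2HSV)
for n,lo,hi in(("green",(45,70,50),(90,255,255)),("blue",(100,130,50),(125,255,255)),("red",(0,150,100),(5,255,255))):
    m=cv2.inRange(h,lo,hi);m[:380]=0
    p=np.argwhere(m>0); print(n,len(p), p.min(0) if len(p) else 0,p.max(0) if len(p) else 0)
E
```

```text
t 17.22 yaw_y 87.7 j [-0.41  0.59  0.53  1.92 -0.42  0.75  1.89] [568.1 -33.7  19.3] F [-9.9  0.9  8.1] T [0.26 2.26 0.04] w 56.9
green 774 [428 258] [441 320]
blue 0 0 0
red 1050 [442 259] [458 320]
```

Emit:
{"method": "apply_moves", "body": {"increments": [[[0,0,0.2,0,0,0,40],[1,-0.05,0.1,0,0,0,40],[1,0,0,0,0,0,40],[1,-0.05,0,0,0,0,40],[1,-0.05,0,0,0,0,40],[0,0,0,0,0,0,40],[0,0,0,0,0,0,40]]]}}

```text
clock: 17.85
eef_pos: [571.1, -33.8, 19.4]
tcp_rot: [0.02, 1.0, 0.001, -0.004]
contact_force: [-13.2, 0.5, 7.5]
gripper_width: 57.2
```

```bash
python3 st.py; python3 - <<'E'
from h import *
im=snap("wrist","w10"); h=cv2.cvtColor(im,cv2.COLOR_BGR2HSV)
for n,lo,hi in(("green",(45,70,50),(90,255,255)),("red",(0,150,100),(5,255,255))):
    m=cv2.inRange(h,lo,hi);m[:380]=0
    p=np.argwhere(m>0); print(n,len(p), p.min(0) if len(p) else 0,p.max(0) if len(p) else 0)
o=cv2.resize(im[380:480,210:370],(800,500),interpolation=2); cv2.imwrite("pics/v10.png",o)
v=h[:,:,2]
for r in range(416,462,2): print(r," ".join("%3d"%x for x in v[r,256:326:3]))
E
```

```text
t 17.85 yaw_y 87.7 j [-0.41  0.59  0.53  1.91 -0.42  0.76  1.89] [571.1 -33.8  19.4] F [-13.2   0.5   7.5] T [0.24 2.8  0.  ] w 57.2
green 739 [423 258] [435 320]
red 1052 [437 259] [453 321]
416 250 255 255 255 255 255 255 255 255 255  48  58  82 255 255 255 255 255 255 255 255 255 253 255
418 250 255 255 255 255 255 255 255 255 255  50  57  81 255 255 255 255 255 255 255 255 255 253 255
420 248 255 255 255 255 255 255 255 255 255  46  56  83 255 255 255 255 255 255 255 255 255 242 255
422 255 238 239 239 239 239 239 238 237 236  48  55  59 242 239 239 238 239 240 239 238 239 239 255
424 255 207 207 208 208 208 208 207 208 205  53  56  57 212 209 209 207 207 208 207 207 208 226 255
426 255 209 210 210 209 210 208 210 210 206  53  57  58 214 211 209 210 209 211 210 209 210 219 255
428 255 209 208 208 210 210 209 209 208 203  53  59  66 214 210 208 208 210 209 210 209 209 227 255
430 255 210 208 210 209 209 207 206 208 201  52  55  66 213 209 209 210 209 211 206 206 206 235 255
432 255 207 209 208 209 208 205 207 206 206  55  59  70 211 210 210 209 209 207 207 205 204 255 255
434 255 
[... 691 characters left out ...]

448 255 246 246 246 246 246 245 245 245 246 246 247 247 246 247 247 246 246 246 246 246 246 255 255
450 255 246 246 246 246 246 245 245 245 246 246 246 247 246 246 246 246 246 246 247 247 247 255 255
452 240 246 246 246 247 247 245 245 245 247 248 249 249 249 248 249 249 249 248 249 249 251 138 137
454 236 236 236 236 235 227 247 255 247 228 200 189 187 186 187 187 192 190 191 193 190 194 121 120
456 232 236 236 234 233 214 248 252 248 222 131 141 153 145 149 151 149 142 148 146 145 139 137 135
458 235 235 235 235 236 215 248 253 248 230 129 146 154 153 152 154 148 152 152 147 154 152 154 148
460 199 200 200 200 203 190 228 240 231 194 134 137 142 142 142 139 141 140 139 140 143 140 140 138
```

Pointer tip is at row ~433, in the green band (rows 422–436). Travel and force suggest about 12 mm. The tool has pitched 0.46° under load; I'll take that out and back off a touch, then check that it holds steady.

Emit:
{"method": "apply_moves", "body": {"increments": [[[0,0,0,0,-0.4,0,40],[0,0,0,0,0,0,40],[-0.3,0,0,0,0,0,40],[-0.3,0,0,0,0,0,40],[0,0,0,0,0,0,40],[0,0,0,0,0,0,40],[0,0,0,0,0,0,40],[0,0,0,0,0,0,40]]]}}

```text
clock: 18.57
eef_pos: [571.2, -33.9, 19.3]
tcp_rot: [0.02, 1.0, 0.001, 0.0]
contact_force: [-9.0, -0.1, 4.4]
gripper_width: 57.5
```

```bash
cat > pt.py <<'E'
from h import *
im=snap("wrist","w11"); h=cv2.cvtColor(im,cv2.COLOR_BGR2HSV)
m=cv2.inRange(h,(45,70,50),(90,255,255));m[:380]=0;p=np.argwhere(m>0);print("green rows",p.min(0),p.max(0))
v=h[:,:,2]; print([(r,int(v[r,286:296].min())) for r in range(424,442)])
o=np.zeros((560,800,3),np.uint8); o[:400,:]=cv2.resize(im[300:480,180:540][:, :],(800,400),interpolation=2)
t=snap("top","t11"); o[400:,:160]=cv2.resize(t[215:255,385:425],(160,160)); s=snap("scene","s11"); o[400:,160:480]=cv2.resize(s[225:305,310:470],(320,160),interpolation=2); o[400:,480:]=cv2.resize(t[190:350,160:480],(320,160))
cv2.imwrite("pics/v11.png",o)
E
python3 st.py; python3 pt.py; python3 st.py
```

```text
t 18.57 yaw_y 87.7 j [-0.41  0.59  0.53  1.92 -0.42  0.75  1.89] [571.2 -33.9  19.3] F [-9.  -0.1  4.4] T [ 0.19  2.27 -0.01] w 57.5
green rows [423 258] [435 320]
[(424, 51), (425, 53), (426, 54), (427, 51), (428, 52), (429, 52), (430, 52), (431, 48), (432, 86), (433, 190), (434, 213), (435, 179), (436, 180), (437, 246), (438, 249), (439, 247), (440, 246), (441, 247)]
t 18.72 yaw_y 87.7 j [-0.41  0.59  0.53  1.91 -0.42  0.75  1.89] [571.3 -33.9  19.3] F [-9.5 -0.1  4.9] T [ 0.17  2.26 -0.02] w 57.4
```

View pics/v11.png

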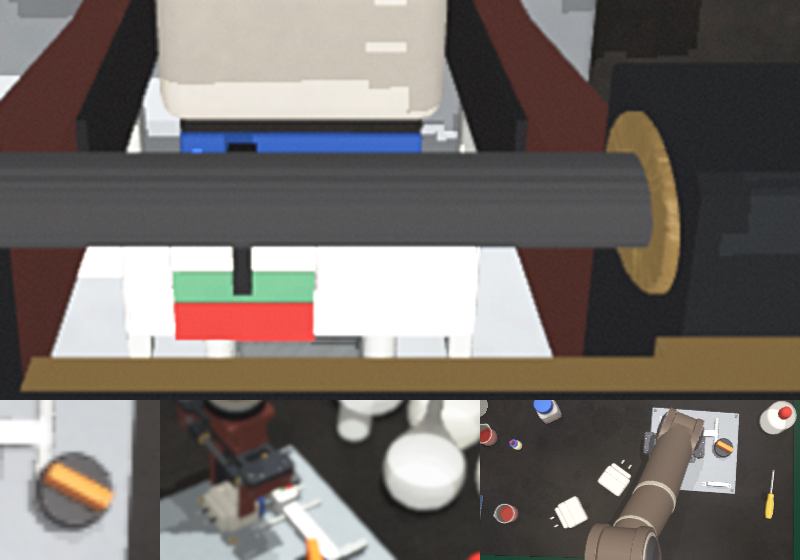

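The adaptor (columns 160–443) is centred on the pad (181–422) and square to it. The pointer is in the green and Fx is steady at about -9 N. The bench is undisturbed. Handing in.

```bash
python3 -c "
from plant import env
print(env.job_done())"
```

```text
the job is handed in; nothing more can be done
None
```

The job is done and handed in at about 19 s. The arm is still holding the adaptor pressed against the pad, with the pointer in the green band.

- **Handwheel:** I wound it clockwise about 1.8 rad, until the torque about its axis jumped from 0.27 to 0.87 N m. The wing then read about 1.97 rad from the plate axis. The pad had moved about 34 mm, and the carriage met the red tip in the picture.
- **Adaptor:** I picked the smallest of the three white ones and set it on the plate with its pins away from the pad. Then I slid it squarely against the pad.
- **Last checks:** In the wrist view the adaptor and pad centres coincide. The push was steady at about 9 N, and the tool tilt, 0.46° under load, had been taken out.
- **Bench:** The beaker, dropper, red-cap bottle, screwdriver and other adaptors looked undisturbed in the last picture.

**Pad travel:** The readings differ slightly. The wrist picture gives about 13–14 mm, which is probably high because of the viewing angle. Force and arm travel give about 11–12 mm. All of these lie inside the 8–16 mm band.

**Setting down:** The adaptor was pressed onto the plate with up to 30 N for a moment before I eased off.

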